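# Push the left-out spice jar into the packed spice rack

### The arm

A 7-joint arm with a two-finger parallel gripper is mounted at the origin on a cart in front of the work surface, level with it; the furniture and walls round the work are solid. World frame = base frame: x ahead of the robot, y to its left, z up, the work surface at z = 0. Lengths are in m, angles in degrees, forces in N, time in s.
With the tool pointing down it reaches from about 0.425 to 0.825 m from the base axis. Payload 3.6 kg.
Tool frame: the origin (TCP) lies midway between the tips of the shut fingers; the grasp point (between the pads) lies 19 mm behind it (robot.pinch_z is the distance from the TCP to the grasp point, in m); z points along the fingers, y is the direction in which the jaws open and shut (so a half turn about z gives the same grasp; the last joint's range is limited). The gripper opens to 93 mm and grips with 3 to 60 N. Pads are 15 mm wide; open, the fingers measure 128 mm over their backs; the gripper's body (75 mm by 188 mm) begins 65 mm behind the grasp point.
Start: joints at [-76.519, 35.231, -0.722, 81.555, 0.464, 63.22, -2.315], TCP at [0.168, 0.628, 0.219] pointing down, gripper open.
Joint ranges: [-178.69, 178.69], [-17.37, 117.87], [-77.05, 75.6], [15.02, 138.74], [-78.02, 258.01], [0.78, 113.62], [-162.83, 162.83]. Speed limits (degrees/s): [159.86, 159.86, 180, 180, 180, 180, 180].

### API

Orientations are given as [roll, pitch, yaw] about the fixed x, y, z axes, in that order (R = Rz(yaw) Ry(pitch) Rx(roll)).
In Python, from plant import robot gives the robot as it stands.
- The arm moves only by the shell command python3 -m crank 'ROWS'. ROWS is JSON, a list of rows, each an object of numbers: "tx", "ty", "tz": the shift along the tool's x, y, z in cm; "wx", "wy", "wz": the turn, a rotation vector about the tool's x, y, z in rad; "gripper": the finger opening in cm, from 0 to 9.3. A call has exactly 8 rows; each row is the pose to reach, as a shift and turn from the pose commanded when the call began, along the tool's axes at that moment; what a row does not reach only later rows make up. A row lasts 1/8 s, in which the tool goes at most 62.5 mm and 10.7 degrees, less where a joint would pass 70% of its speed; a pose out of reach is approached as far as the arm can. A call with a gripper value outside its range is refused whole. The fingers move at their own pace and stop on an object; the grip force is fixed at half the most. Time passes only in rows, so rows that repeat a pose let the fingers close, or fill a call up. It gives the time, the measured TCP pose, the force and the opening at its end, in the units of the state.
- robot.read_state(): the state, without advancing time (a new reading comes with each control period).
- robot.get_image(name): name is "side" or "top"; returns the picture (420x560x3 uint8, red, green, blue); there is no depth.
- robot.camera_model(name): a dict with "intrinsics" (3x3 intrinsics, pixels), "pose" (4x4, takes a point from camera to world coordinates). Camera axes: x right, y down, z forward; pixel columns grow to the right and rows downward; lengths in m; the calibration is good to about 2 mm. A picture is of the moment at which its call begins. camera_model takes no time and is no camera call.
- robot.sign_off(): hands the job in, once; it reports no verdict.
The state is a dict: "clock": time; "joint_pos": joint angles; "joint_vel": joint speeds; "joint_torque": joint torques, N m; "tool_pos": TCP position; "eef_rot": TCP orientation; "wrist_force": force on the tool from outside, world axes, zero at the start; "torque": the same for the moment, N m; "finger_gap": opening from 0.0 (shut) to 1.0 (fully open).
Only numpy, scipy, OpenCV 4.12 (cv2) and the standard library are available. Lean on these libraries where they do the work, as an engineer would, in place of code of your own. Each camera call takes 0.05 s, during which the arm holds its last target.

### The job

Put back the spice jar that was left standing outside the wooden spice rack: push it, upright on the worktop, into the gap in the middle of the row, nudging its neighbours apart, until it presses firmly but gently on the sprung stop behind its place; then let it go. The gap is narrower than the jar, so ease it in without squeezing the glass hard, tip no jar over, and leave the other things on the worktop alone.

Things in the scene. Friction and masses are not known exactly. Their poses are not given: they have to be found in the camera images.
- spare_mid (a point): The jar left outside the rack: round, upright, 44 mm in diameter, its screw cap (the top 20 mm) 45 mm; 106 mm tall, about 0.2 kg. The point is on its axis, half-way up, 53 mm above its underside; z is its axis. It is best held by the cap, 90 mm above its underside, and so that the fingers stand before and behind it when it goes into the row.
- rack: Wooden spice rack, no floor, fixed, 110 mm high. Origin at worktop height in its middle; x from the open front to the rear, y along the row to the left. Jars stand with axes at x = 0 (within 2 mm) before a 98 mm high panel, open 58 mm wide behind the middle gap (35 to 38 mm, near y = 0); there only parts under 62 mm. Opening the row takes 5 to 15 N; past x = 0 the push falls to nearly 0 until the stop.
- rack_wall (a point): Point on the inner face of the rack's left end wall, 109.5 mm left of the rack's middle, 55 mm up; it does not yield. The two jars left of the gap have only 1 to 4 mm of play towards it, so nearly all the opening must come from the right: pushed together they leave room for the new jar's axis at y = 109.5 - 22.5 mm - both their diameters, not at the middle of the gap.
- rack_stop (a point): Point fixed to the rack, 24 mm behind the row line, 47 mm up: the front face of the middle place's stop pad at its foremost setting. The pad (38 mm wide, 34 to 60 mm high) truly lies 0 to 20 mm further back; this differs every time and is not reported: feel for it. It gives 0.2 mm per newton, up to 6 mm. Pressed home: 6 to 12 N on it for half a second; over 16 N is too hard.
- end_plate (a joint): Sliding end plate at the right end of the row, joint value in m; at 0 its inner face is at y = -106.5 mm in the rack's frame; it grows up to 0.022 as the plate is pushed away to the right (-y). It slides with a friction of about 1.5 N and stays where it is left.
- jar_a_mid (a point): Jar of the row, 44 mm in diameter, 105 mm tall, 0.2 kg; any of the four places is its own. Point on its axis, half-way up (52 mm above its underside); z is its axis.
- jar_b_mid (a point): Jar of the row, 43 mm in diameter, 96 mm tall, 0.2 kg; any of the four places is its own. Point on its axis, half-way up (48 mm above its underside); z is its axis.
- jar_c_mid (a point): Jar of the row, 44 mm in diameter, 105 mm tall, 0.2 kg; any of the four places is its own. Point on its axis, half-way up (52 mm above its underside); z is its axis.
- jar_d_mid (a point): Jar of the row, 43 mm in diameter, 96 mm tall, 0.2 kg; any of the four places is its own. Point on its axis, half-way up (48 mm above its underside); z is its axis.
- peeler_mid (a point): Bystander: a peeler lying on the worktop, 170 x 25 x 18 mm; point at its centre.
- bottle_mid (a point): Bystander: a sauce bottle left of the rack, 57 mm in diameter, 207 mm tall; point at its centre.

How it is judged (in metres and radians):
On the way, in this order (a step that is already met when the one before it is completed fails the run):
1. the jar stands between the jars on either side of the gap, upright on the worktop, its axis within 15 mm of the row line or past it (y of spare_mid in the frame of rack between -0.015 and 0.015 m and angle between spare_mid's own z axis and vertical below 0.15 rad and height (world z) of spare_mid below 0.061 m and x of spare_mid in the frame of rack above -0.015 m), for 0.05 s.
2. the jar, in the gap and upright, presses on the stop behind it with at least 5 N for 0.2 s (y of spare_mid in the frame of rack between -0.015 and 0.015 m and angle between spare_mid's own z axis and vertical below 0.15 rad and height (world z) of spare_mid below 0.061 m and x of spare_mid in the frame of rack above -0.005 m and contact force between spare and rack above 5 N), for 0.2 s.
At the end, for the whole second after the job is handed in: The jar stands released and upright (within 0.15 rad) on the worktop in the middle gap (its axis within 15 mm of the rack's middle), its axis no more than 3 mm before the row line, where the stop's pad left it; the four jars of the row stand upright (within 0.12 rad) (y of spare_mid in the frame of rack between -0.015 and 0.015 m and angle between spare_mid's own z axis and vertical below 0.15 rad and height (world z) of spare_mid below 0.061 m and x of spare_mid in the frame of rack above -0.003 m and contact force between the fingers and spare below 0.1 N and angle between each of jar_a_mid, jar_b_mid, jar_c_mid, jar_d_mid's own z axis and vertical below 0.12 rad); the robot touches nothing.
It fails at once if the jar is pressed on the rack or its stop with more than 16 N (contact force between spare and rack above 16 N).
It fails at once if the jar squeezes a neighbour with more than 25 N (contact force between spare and jar_a above 25 N or contact force between spare and jar_b above 25 N or contact force between spare and jar_c above 25 N or contact force between spare and jar_d above 25 N).
It fails at once if a jar of the row is tipped by more than 0.3 rad (angle between any of jar_a_mid, jar_b_mid, jar_c_mid, jar_d_mid's own z axis and vertical above 0.3 rad).
It fails at once if a bystander (peeler, bottle) is moved by more than 20 mm (distance of any of peeler_mid, bottle_mid from where it was at the start of the episode above 0.02 m).
It also fails if it takes over 67 s, if anything falls off the work surface, if the arm or the gripper's body presses on something with over 40 N, if the wrist force passes 120 N, or if a joint passes its speed limit or range.

## Working session

There is one attempt and no reset: what is moved stays moved. The work goes in short steps, Python scripts to look and compute and a shell command to move; the robot and the scene stay as the last step left them, time stands still between calls to the robot, and variables do not carry over. Pictures are saved under pics/ and viewed, and the job is handed in when it is done.

```bash
mkdir -p pics; ls; python3 - <<'E'
from plant import robot
import cv2
s=robot.read_state();print({k:s[k] for k in ('clock','tool_pos','eef_rot','wrist_force','finger_gap')},robot.pinch_z)
for n in ('side','top'):
    m=robot.camera_model(n);print(n,m)
    cv2.imwrite(f'pics/{n}0.png',robot.get_image(n)[:,:,::-1])
E
```

```text
pics
{'clock': 0.0, 'tool_pos': array([0.16802598, 0.62709902, 0.21748863]), 'eef_rot': array([-1.79853872e+02,  3.32692169e-03,  1.65004377e+02]), 'wrist_force': array([-0.79680851,  0.30841577, -0.29034187]), 'finger_gap': 0.9987163047031423} 0.0188
side {'intrinsics': array([[389.52115998,   0.        , 282.32701539],
       [  0.        , 389.52115998, 206.59223048],
       [  0.        ,   0.        ,   1.        ]]), 'pose': array([[ 0.99102217, -0.04805162,  0.12476414,  0.3676805 ],
       [-0.13341953, -0.41559353,  0.89971176, -1.04731932],
       [ 0.00861856, -0.90828028, -0.41827342,  0.64947441],
       [ 0.        ,  0.        ,  0.        ,  1.        ]])}
top {'intrinsics': array([[447.08567016,   0.        , 283.7335527 ],
       [  0.        , 447.08567016, 209.23492762],
       [  0.        ,   0.        ,   1.        ]]), 'pose': array([[-1.93951921e-02, -8.41796037e-01,  5.39447179e-01,
        -3.24150913e-01],
       [-9.99811811e-01,  1.61081086e-02, -1.08106973e-02,
         1.14142597e-01],
       [ 4.10928426e-04, -5.39555337e-01, -8.41950040e-01,
         1.44907239e+00],
       [ 0.00000000e+00,  0.00000000e+00,  0.00000000e+00,
         1.00000000e+00]])}
```

View pics/side0.png

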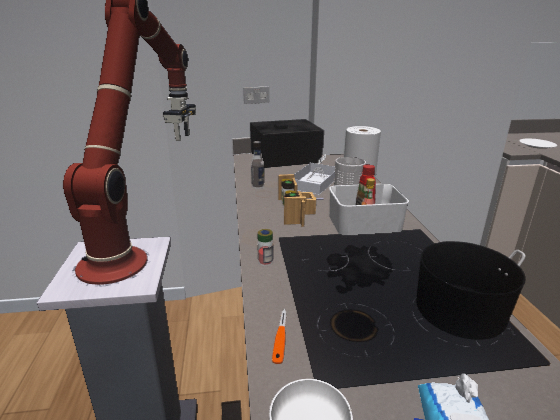

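View pics/top0.png

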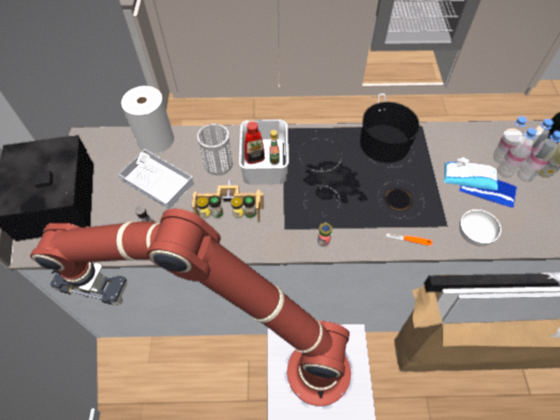

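The side view shows the spare jar at about (265,246), the rack end-on at about (293,203), the bottle at (258,172) and the peeler at (281,335). In the top view the rack is at about (229,204) and the spare at (325,233). I'll zoom in on these.

```bash
python3 - <<'E'
import cv2
t=cv2.imread('pics/top0.png');s=cv2.imread('pics/side0.png')
cv2.imwrite('pics/t_z.png',cv2.resize(t[175:225,185:275],None,fx=8,fy=8,interpolation=cv2.INTER_CUBIC))
cv2.imwrite('pics/ts_z.png',cv2.resize(t[215:255,300:350],None,fx=8,fy=8,interpolation=cv2.INTER_CUBIC))
cv2.imwrite('pics/s_z.png',cv2.resize(s[165:275,240:330],None,fx=5,fy=5,interpolation=cv2.INTER_CUBIC))
E
```

```text
(no output)
```

View pics/t_z.png

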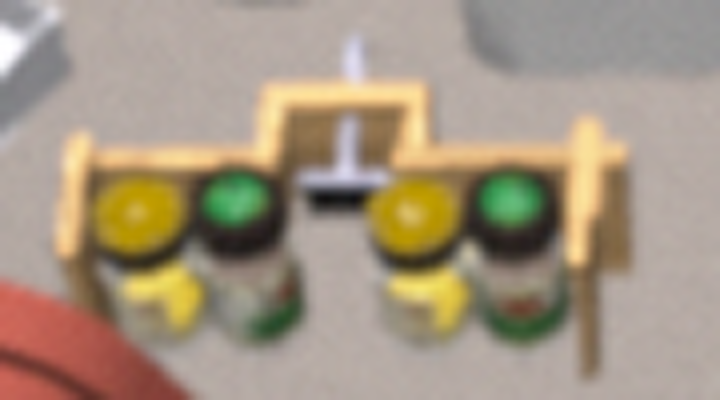

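View pics/ts_z.png

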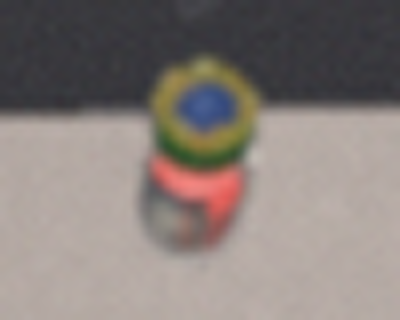

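View pics/s_z.png

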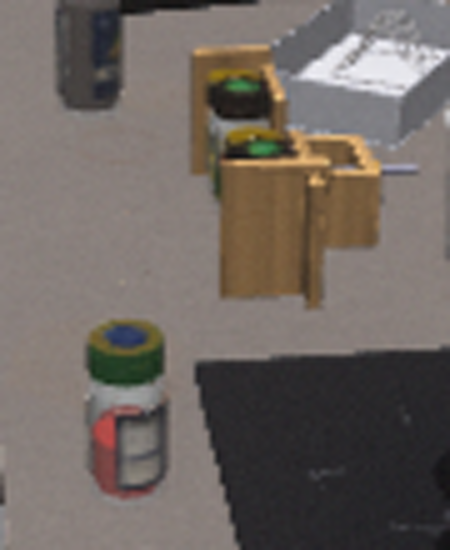

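```bash
cat > h.py <<'E'
import numpy as np, cv2
from plant import robot
def ray(n,u,v):
    m=robot.camera_model(n);K=m['intrinsics'];T=m['pose']
    d=T[:3,:3]@np.linalg.solve(K,[u,v,1.]);return T[:3,3],d/np.linalg.norm(d)
def onz(n,u,v,z):
    o,d=ray(n,u,v);return o+d*(z-o[2])/d[2]
def proj(n,P):
    m=robot.camera_model(n);T=m['pose'];p=T[:3,:3].T@(np.array(P)-T[:3,3]);q=m['intrinsics']@p;return q[:2]/q[2]
def tri(a,b):
    (o1,d1),(o2,d2)=a,b
    A=np.stack([d1,-d2],1);t=np.linalg.lstsq(A,o2-o1,rcond=None)[0]
    p,q=o1+d1*t[0],o2+d2*t[1];return (p+q)/2,np.linalg.norm(p-q)
def cents(img,box,lo,hi,amin=6):
    x0,y0,x1,y1=box;sub=img[y0:y1,x0:x1]
    h=cv2.resize(cv2.cvtColor(cv2.resize(sub,None,fx=4,fy=4,interpolation=cv2.INTER_CUBIC),cv2.COLOR_BGR2HSV),None,fx=1,fy=1)
    m=cv2.inRange(h,np.array(lo),np.array(hi))
    n,l,st,c=cv2.connectedComponentsWithStats(m)
    return [((c[i][0]+.5)/4-.5+x0,(c[i][1]+.5)/4-.5+y0,st[i][4]/16,st[i][2]/4,st[i][3]/4) for i in range(1,n) if st[i][4]/16>amin]
E
python3 - <<'E'
from h import *
np.set_printoptions(precision=4,suppress=True)
t=cv2.imread('pics/top0.png');s=cv2.imread('pics/side0.png')
print('green');
for c in cents(t,(205,190,262,208),(55,90,80),(85,255,255)): print(np.round(c,2),onz('top',c[0],c[1],.105))
print('yel')
for c in cents(t,(192,190,262,208),(22,180,100),(32,255,255)): print(np.round(c,2),onz('top',c[0],c[1],.096),onz('top',c[0],c[1],.105))
print('blue')
a=cents(t,(310,215,345,250),(105,100,60),(125,255,255));b=cents(s,(250,225,285,250),(105,100,60),(125,255,255))
for n,l in(('top',a),('side',b)):
  for c in l: print(n,np.round(c,2),onz(n,c[0],c[1],.106))
print(tri(ray('top',*a[0][:2]),ray('side',*b[0][:2])))
print('wood, zoom px')
Z=lambda x,y:((x+.5)/8-.5+185,(y+.5)/8-.5+175)
for nm,p,z in [('Lrear',(77,137),.11),('Lfront',(66,258),.11),('Rrear',(588,117),.11),('Rfront',(579,264),.11),('panelL',(95,152),.098),('panelR',(570,148),.098),('blade pad L',(305,182),.06),('pad R',(388,178),.06)]:
  print(nm,onz('top',*Z(*p),z))
E
```

```text
green
[213.76 199.48  38.19   8.25   6.5 ] [0.5838 0.3494 0.105 ]
[248.32 199.51  37.75   8.25   5.5 ] [0.5813 0.2243 0.105 ]
yel
[201.9  201.35  72.12  10.25   9.5 ] [0.5825 0.3936 0.096 ] [0.5765 0.3917 0.105 ]
[236.4  201.53  64.62  11.     9.25] [0.5793 0.2681 0.096 ] [0.5733 0.2671 0.105 ]
blue
top [325.5  227.87  18.5    5.75   4.25] [ 0.4567 -0.0467  0.106 ]
side [264.63 231.81  17.69   7.25   3.5 ] [ 0.4549 -0.047   0.106 ]
(array([ 0.4556, -0.0468,  0.1064]), np.float64(0.0015842271497125708))
wood, zoom px
Lrear [0.6161 0.4221 0.11  ]
Lfront [0.5503 0.4212 0.11  ]
Rrear [0.6228 0.1893 0.11  ]
Rfront [0.5427 0.1923 0.11  ]
panelL [0.616  0.4159 0.098 ]
panelR [0.614 0.198 0.098]
blade pad L [0.6234 0.3244 0.06  ]
pad R [0.6249 0.2856 0.06  ]
```

```bash
python3 - <<'E'
from h import *
s=cv2.imread('pics/side0.png')
cv2.imwrite('pics/s_z2.png',cv2.resize(s[170:230,270:330],None,fx=10,fy=10,interpolation=cv2.INTER_CUBIC))
E
```

```text
(no output)
```

View pics/s_z2.png

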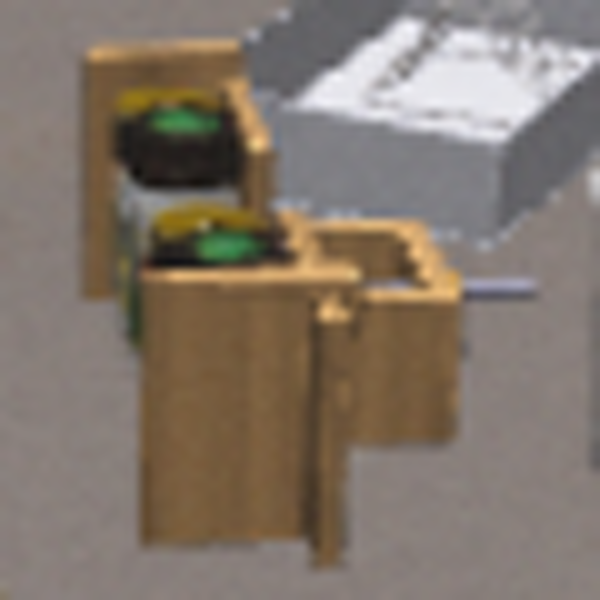

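```bash
python3 - <<'E'
from h import *
np.set_printoptions(precision=4,suppress=True)
print('bottle',onz('side',258,185,0.0),onz('side',257.5,143,.207), onz('top',142,212,.207))
for z in(.062,.098,.11): print('box rear top R corner',z,onz('side',270+46,170+29,z),onz('top',185+425/8,175+85/8,z))
Z=lambda x,y:((x+.5)/8-.5+185,(y+.5)/8-.5+175)
print('Lwall inner front',onz('top',*Z(86,240),.11),'rear',onz('top',*Z(92,140),.11))
print('plate inner',onz('top',*Z(568,240),.11),'outer',onz('top',*Z(596,240),.11))
for y in(183,188,192):print('pad front top',onz('top',*Z(345,y),.06))
E
```

```text
bottle [0.4832 0.5939 0.    ] [0.4813 0.5491 0.207 ] [0.4698 0.5641 0.207 ]
box rear top R corner 0.062 [0.6783 0.2696 0.062 ] [0.6748 0.2682 0.062 ]
box rear top R corner 0.098 [0.6592 0.1889 0.098 ] [0.6489 0.2642 0.098 ]
box rear top R corner 0.11 [0.6529 0.162  0.11  ] [0.6402 0.2628 0.11  ]
Lwall inner front [0.5597 0.4131 0.11  ] rear [0.6143 0.4152 0.11  ]
plate inner [0.5556 0.1974 0.11  ] outer [0.5554 0.1849 0.11  ]
pad front top [0.6225 0.3056 0.06  ]
pad front top [0.6196 0.3055 0.06  ]
pad front top [0.6174 0.3054 0.06  ]
```

```bash
python3 -m crank '[{"tx":-3.7,"ty":-2.5,"tz":-0.9,"wz":0.164},{"tx":-7.3,"ty":-4.9,"tz":-1.8,"wz":0.327},{"tx":-11.0,"ty":-7.4,"tz":-2.6,"wz":0.491},{"tx":-14.7,"ty":-9.9,"tz":-3.5,"wz":0.655},{"tx":-18.3,"ty":-12.4,"tz":-4.4,"wz":0.818},{"tx":-22.0,"ty":-14.8,"tz":-5.3,"wz":0.982},{"tx":-25.7,"ty":-17.3,"tz":-6.1,"wz":1.145},{"tx":-29.3,"ty":-19.8,"tz":-7.0,"wz":1.309}]'
```

```text
schema error: expected keys tx, ty, tz, wx, wy, wz, gripper
```

```bash
python3 -m crank '[{"tx":-3.7,"ty":-2.5,"tz":-0.9,"wx":0,"wy":0,"wz":0.164,"gripper":9.3},{"tx":-7.3,"ty":-4.9,"tz":-1.8,"wx":0,"wy":0,"wz":0.327,"gripper":9.3},{"tx":-11.0,"ty":-7.4,"tz":-2.6,"wx":0,"wy":0,"wz":0.491,"gripper":9.3},{"tx":-14.7,"ty":-9.9,"tz":-3.5,"wx":0,"wy":0,"wz":0.655,"gripper":9.3},{"tx":-18.3,"ty":-12.4,"tz":-4.4,"wx":0,"wy":0,"wz":0.818,"gripper":9.3},{"tx":-22.0,"ty":-14.8,"tz":-5.3,"wx":0,"wy":0,"wz":0.982,"gripper":9.3},{"tx":-25.7,"ty":-17.3,"tz":-6.1,"wx":0,"wy":0,"wz":1.145,"gripper":9.3},{"tx":-29.3,"ty":-19.8,"tz":-7.0,"wx":0,"wy":0,"wz":1.309,"gripper":9.3}]'
```

```text
clock: 1.1
tool_pos: [0.4005, 0.3594, 0.2885]
eef_rot: [-180.0, 0.0, 89.7]
wrist_force: [-0.5, -0.4, -0.2]
finger_gap: 0.997
```

```bash
python3 -m crank '[{"tx":-5.1,"ty":0.7,"tz":1,"wx":0,"wy":0,"wz":0,"gripper":9.3},{"tx":-10.2,"ty":1.4,"tz":2,"wx":0,"wy":0,"wz":0,"gripper":9.3},{"tx":-15.2,"ty":2.1,"tz":3,"wx":0,"wy":0,"wz":0,"gripper":9.3},{"tx":-20.3,"ty":2.8,"tz":4,"wx":0,"wy":0,"wz":0,"gripper":9.3},{"tx":-25.4,"ty":3.5,"tz":5,"wx":0,"wy":0,"wz":0,"gripper":9.3},{"tx":-30.5,"ty":4.1,"tz":6,"wx":0,"wy":0,"wz":0,"gripper":9.3},{"tx":-35.5,"ty":4.8,"tz":7,"wx":0,"wy":0,"wz":0,"gripper":9.3},{"tx":-40.6,"ty":5.5,"tz":8,"wx":0,"wy":0,"wz":0,"gripper":9.3}]'; python3 - <<'E'
from h import *
s=robot.read_state();print(s['tool_pos'],s['eef_rot'])
for n in('side','top'): cv2.imwrite(f'pics/{n}1.png',robot.get_image(n)[:,:,::-1])
s=robot.read_state();print(s['tool_pos'],s['eef_rot'],s['wrist_force'],s['joint_pos'])
s=cv2.imread('pics/side1.png')
cv2.imwrite('pics/s1.png',cv2.resize(s[170:290,200:330],None,fx=5,fy=5,interpolation=cv2.INTER_CUBIC))
E
```

```text
clock: 2.1
tool_pos: [0.4549, -0.0465, 0.2082]
eef_rot: [-180.0, -0.0, 90.0]
wrist_force: [1.7, 0.1, 0.5]
finger_gap: 0.996
[ 0.45491468 -0.04651031  0.20821343] [-1.79989776e+02 -1.45712970e-02  9.00430839e+01]
[ 0.45418553 -0.05194935  0.20809791] [-179.93555326    0.22692392   89.35006521] [ 1.03700401  0.31411263 -0.30325094] [-16.64360298  20.65461657  27.55813612 113.42407121 -12.21637433
  48.77763555  16.85786552]
```

View pics/s1.png

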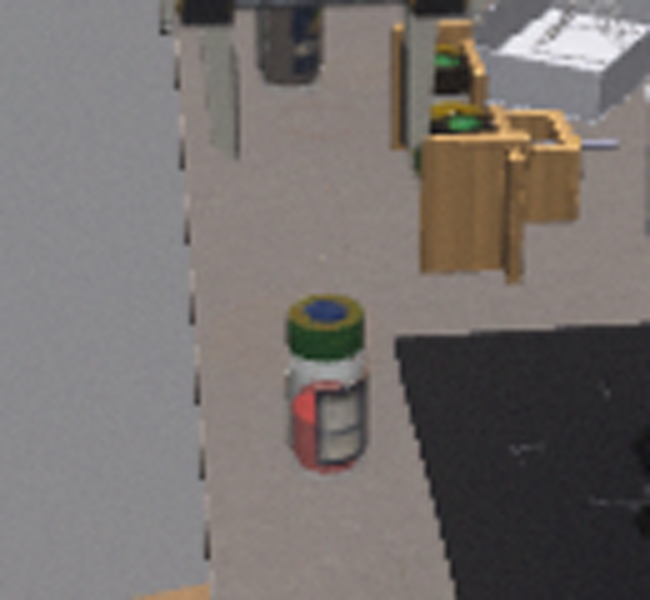

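View pics/top1.png

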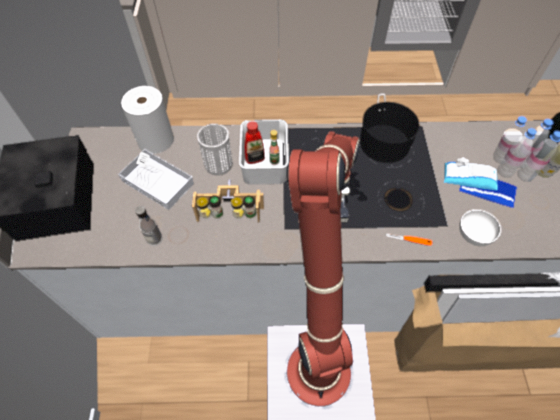

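The side view shows the open fingers above and behind the jar, one on each side of it. Its cap is at about (265,233) in the full picture. I'm descending now.

```bash
python3 -m crank '[{"tx":0,"ty":0,"tz":2.5,"wx":0,"wy":0,"wz":0,"gripper":9.3},{"tx":0,"ty":0,"tz":5,"wx":0,"wy":0,"wz":0,"gripper":9.3},{"tx":0,"ty":0,"tz":7.5,"wx":0,"wy":0,"wz":0,"gripper":9.3},{"tx":0,"ty":0,"tz":10,"wx":0,"wy":0,"wz":0,"gripper":9.3},{"tx":0,"ty":0,"tz":12,"wx":0,"wy":0,"wz":0,"gripper":9.3},{"tx":0,"ty":0,"tz":13.7,"wx":0,"wy":0,"wz":0,"gripper":9.3},{"tx":0,"ty":0,"tz":13.7,"wx":0,"wy":0,"wz":0,"gripper":9.3},{"tx":0,"ty":0,"tz":13.7,"wx":0,"wy":0,"wz":0,"gripper":9.3}]'; python3 - <<'E'
from h import *
s=robot.read_state();print(s['tool_pos'],s['eef_rot'],s['wrist_force'])
cv2.imwrite('pics/side2.png',robot.get_image('side')[:,:,::-1])
s=cv2.imread('pics/side2.png')
cv2.imwrite('pics/s2.png',cv2.resize(s[190:290,210:330],None,fx=5,fy=5,interpolation=cv2.INTER_CUBIC))
E
```

```text
clock: 3.2
tool_pos: [0.4553, -0.0448, 0.0721]
eef_rot: [180.0, -0.0, 90.0]
wrist_force: [0.5, 0.2, -0.4]
finger_gap: 1.002
[ 0.45532992 -0.04484537  0.07208713] [ 1.79966069e+02 -7.17238745e-03  9.00365293e+01] [ 0.48396189  0.1551522  -0.43836011]
```

View pics/s2.png

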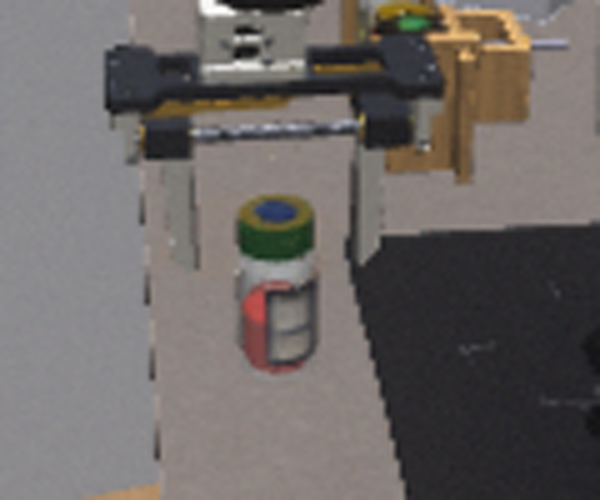

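```bash
python3 -m crank '[{"tx":-0.1,"ty":0,"tz":0,"wx":0,"wy":0,"wz":0,"gripper":6.5},{"tx":-0.1,"ty":0,"tz":0,"wx":0,"wy":0,"wz":0,"gripper":5.5},{"tx":-0.1,"ty":0,"tz":0,"wx":0,"wy":0,"wz":0,"gripper":4.5},{"tx":-0.1,"ty":0,"tz":0,"wx":0,"wy":0,"wz":0,"gripper":4},{"tx":-0.1,"ty":0,"tz":0,"wx":0,"wy":0,"wz":0,"gripper":4},{"tx":-0.1,"ty":0,"tz":0,"wx":0,"wy":0,"wz":0,"gripper":4},{"tx":-0.1,"ty":0,"tz":0,"wx":0,"wy":0,"wz":0,"gripper":4},{"tx":-0.1,"ty":0,"tz":0,"wx":0,"wy":0,"wz":0,"gripper":4}]'
```

```text
clock: 4.25
tool_pos: [0.4552, -0.0463, 0.0717]
eef_rot: [180.0, 0.0, 90.0]
wrist_force: [1.1, -0.8, -0.7]
finger_gap: 0.484
```

Both pads are on the cap: the opening is 0.484, which is 45 mm. Next I lift it slightly and carry it to in front of the gap.

```bash
python3 -m crank '[{"tx":0,"ty":0,"tz":-1,"wx":0,"wy":0,"wz":0,"gripper":4},{"tx":1.5,"ty":0,"tz":-2,"wx":0,"wy":0,"wz":0,"gripper":4},{"tx":5,"ty":0,"tz":-2,"wx":0,"wy":0,"wz":0,"gripper":4},{"tx":9,"ty":0,"tz":-2,"wx":0,"wy":0,"wz":0,"gripper":4},{"tx":13,"ty":0,"tz":-2,"wx":0,"wy":0,"wz":0,"gripper":4},{"tx":16,"ty":0.5,"tz":-2,"wx":0,"wy":0,"wz":0,"gripper":4},{"tx":18,"ty":1,"tz":-2,"wx":0,"wy":0,"wz":0,"gripper":4},{"tx":19,"ty":1,"tz":-2,"wx":0,"wy":0,"wz":0,"gripper":4}]'
python3 -m crank '[{"tx":1,"ty":0.2,"tz":0,"wx":0,"wy":0,"wz":0,"gripper":4},{"tx":4,"ty":0.8,"tz":0,"wx":0,"wy":0,"wz":0,"gripper":4},{"tx":8,"ty":1.4,"tz":0,"wx":0,"wy":0,"wz":0,"gripper":4},{"tx":12,"ty":2,"tz":0,"wx":0,"wy":0,"wz":0,"gripper":4},{"tx":15,"ty":2.5,"tz":0,"wx":0,"wy":0,"wz":0,"gripper":4},{"tx":16,"ty":3,"tz":0,"wx":0,"wy":0,"wz":0,"gripper":4},{"tx":16.1,"ty":3,"tz":0,"wx":0,"wy":0,"wz":0,"gripper":4},{"tx":16.1,"ty":3,"tz":0,"wx":0,"wy":0,"wz":0,"gripper":4}]'
python3 - <<'E'
from h import *
np.set_printoptions(precision=4,suppress=True)
for n in('side','top'): cv2.imwrite(f'pics/{n}3.png',robot.get_image(n)[:,:,::-1])
s=robot.read_state();print(s['tool_pos'],s['eef_rot'],s['wrist_force'],s['finger_gap'],s['joint_pos'])
s=cv2.imread('pics/side3.png');t=cv2.imread('pics/top3.png')
cv2.imwrite('pics/s3.png',np.hstack([cv2.resize(s[150:240,240:330],(540,540),interpolation=cv2.INTER_CUBIC)]))
cv2.imwrite('pics/t3.png',cv2.resize(t[160:240,180:290],None,fx=7,fy=7,interpolation=cv2.INTER_CUBIC))
E
```

```text
clock: 5.25
tool_pos: [0.4648, 0.1451, 0.0919]
eef_rot: [-180.0, -0.0, 90.1]
wrist_force: [0.2, -0.9, -1.8]
finger_gap: 0.48
clock: 6.25
tool_pos: [0.4951, 0.3024, 0.0917]
eef_rot: [-180.0, 0.1, 89.8]
wrist_force: [-0.7, -1.0, -1.4]
finger_gap: 0.481
[0.4951 0.3028 0.0918] [-179.9762    0.0578   89.8527] [-0.2514 -0.2281 -1.4922] 0.48107307623054935 [-49.1908  39.8945  25.3248 101.8723 -23.4056  43.5515 -11.9521]
```

View pics/s3.png

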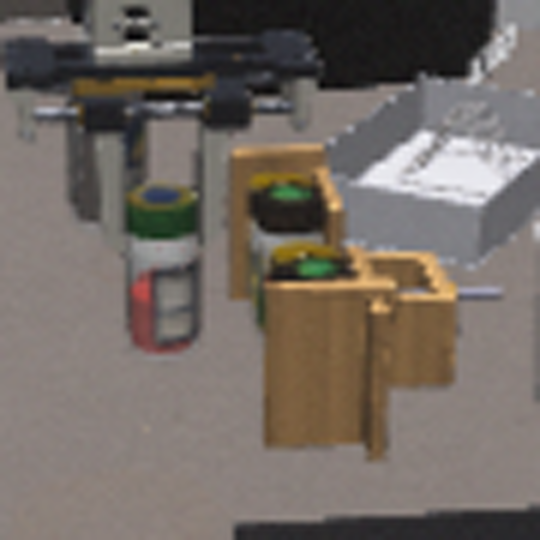

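View pics/t3.png

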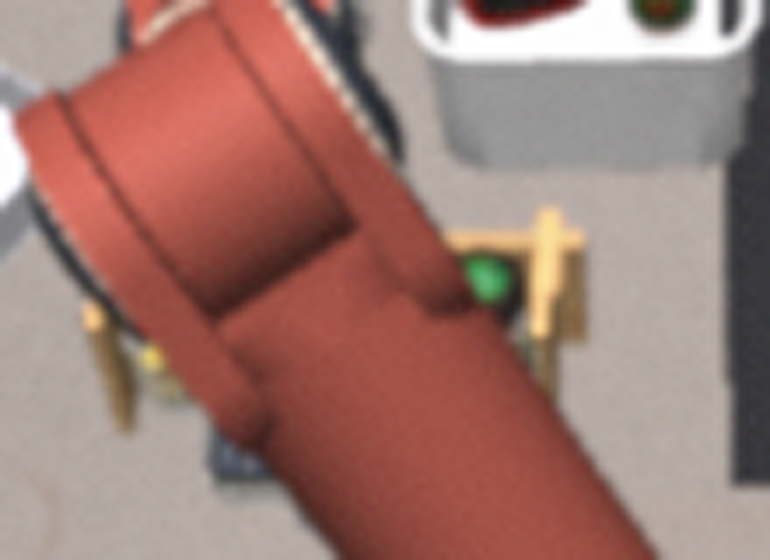

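The jar hangs upright between the fingers, in front of the gap. In the side view the cap is at about (267,182), and the top view is blocked by the arm. I'll check its y against the row in the side view alone.

```bash
python3 - <<'E'
from h import *
np.set_printoptions(precision=4,suppress=True)
for f in('side0','side3'):
  s=cv2.imread(f'pics/{f}.png')
  print(f)
  for c in cents(s,(270,170,310,205),(55,90,80),(85,255,255),3): print('g',np.round(c,2),onz('side',c[0],c[1],.105))
s=cv2.imread('pics/side3.png')
for c in cents(s,(255,175,282,190),(105,80,50),(125,255,255),3):
  for z in(.125,.126,.127): print('b',np.round(c,2),onz('side',c[0],c[1],z))
E
```

```text
side0
g [287.9  181.65   8.94   6.25   2.  ] [0.5825 0.3509 0.105 ]
g [292.21 194.2   11.62   5.5    2.75] [0.5796 0.2252 0.105 ]
side3
g [287.9  181.66   9.     6.25   2.  ] [0.5824 0.3507 0.105 ]
g [292.2  194.19  11.94   5.75   2.75] [0.5795 0.2253 0.105 ]
b [266.35 182.2    6.81   5.25   1.75] [0.494  0.3028 0.125 ]
b [266.35 182.2    6.81   5.25   1.75] [0.4938 0.3002 0.126 ]
b [266.35 182.2    6.81   5.25   1.75] [0.4935 0.2977 0.127 ]
```

```bash
python3 -m crank '[{"tx":0.15,"ty":0,"tz":0.6,"wx":0,"wy":0,"wz":0,"gripper":4},{"tx":0.25,"ty":0,"tz":1.2,"wx":0,"wy":0,"wz":0,"gripper":4},{"tx":0.25,"ty":0.5,"tz":1.7,"wx":0,"wy":0,"wz":0,"gripper":4},{"tx":0.25,"ty":1.3,"tz":1.9,"wx":0,"wy":0,"wz":0,"gripper":4},{"tx":0.25,"ty":2.3,"tz":1.9,"wx":0,"wy":0,"wz":0,"gripper":4},{"tx":0.25,"ty":3.2,"tz":1.9,"wx":0,"wy":0,"wz":0,"gripper":4},{"tx":0.25,"ty":3.8,"tz":1.9,"wx":0,"wy":0,"wz":0,"gripper":4},{"tx":0.25,"ty":4,"tz":1.9,"wx":0,"wy":0,"wz":0,"gripper":4}]'
python3 -m crank '[{"tx":0,"ty":0.1,"tz":0,"wx":0,"wy":0,"wz":0,"gripper":4},{"tx":0,"ty":0.3,"tz":0,"wx":0,"wy":0,"wz":0,"gripper":4},{"tx":0,"ty":0.5,"tz":0,"wx":0,"wy":0,"wz":0,"gripper":4},{"tx":0,"ty":0.7,"tz":0,"wx":0,"wy":0,"wz":0,"gripper":4},{"tx":0,"ty":0.9,"tz":0,"wx":0,"wy":0,"wz":0,"gripper":4},{"tx":0,"ty":1.1,"tz":0,"wx":0,"wy":0,"wz":0,"gripper":4},{"tx":0,"ty":1.3,"tz":0,"wx":0,"wy":0,"wz":0,"gripper":4},{"tx":0,"ty":1.4,"tz":0,"wx":0,"wy":0,"wz":0,"gripper":4}]'
python3 - <<'E'
from h import *
np.set_printoptions(precision=4,suppress=True)
cv2.imwrite('pics/side4.png',robot.get_image('side')[:,:,::-1])
s=robot.read_state();print(s['tool_pos'],s['eef_rot'],s['wrist_force'],s['torque'])
s=cv2.imread('pics/side4.png')
cv2.imwrite('pics/s4.png',cv2.resize(s[150:240,240:330],(540,540),interpolation=cv2.INTER_CUBIC))
for c in cents(s,(255,170,310,205),(105,80,50),(125,255,255),2):print('b',np.round(c,2),onz('side',c[0],c[1],.107))
for c in cents(s,(270,170,310,205),(55,90,80),(85,255,255),3): print('g',np.round(c,2),onz('side',c[0],c[1],.105))
E
```

```text
clock: 7.35
tool_pos: [0.5355, 0.3071, 0.0727]
eef_rot: [180.0, 0.0, 90.0]
wrist_force: [0.4, -0.3, -2.1]
finger_gap: 0.481
clock: 8.35
tool_pos: [0.5492, 0.3072, 0.0726]
eef_rot: [180.0, 0.0, 90.0]
wrist_force: [-0.3, -0.5, -1.6]
finger_gap: 0.483
[0.5492 0.3072 0.0726] [179.9901   0.0047  89.995 ] [ 0.1775  0.158  -2.463 ] [-0.0335  0.0607 -0.0192]
b [280.7  185.71   6.19   4.5    1.75] [0.5485 0.3067 0.107 ]
g [292.17 194.19  12.12   6.     2.75] [0.5794 0.2253 0.105 ]
```

View pics/s4.png

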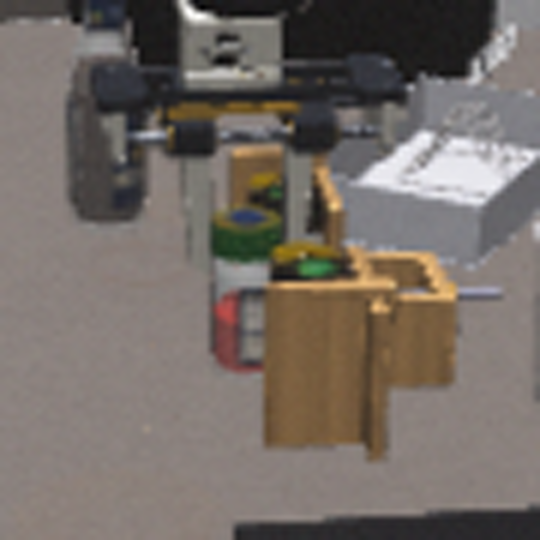

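```bash
python3 -m crank '[{"tx":0,"ty":0.15,"tz":0,"wx":0,"wy":0,"wz":0,"gripper":4},{"tx":0,"ty":0.3,"tz":0,"wx":0,"wy":0,"wz":0,"gripper":4},{"tx":0,"ty":0.45,"tz":0,"wx":0,"wy":0,"wz":0,"gripper":4},{"tx":0,"ty":0.6,"tz":0,"wx":0,"wy":0,"wz":0,"gripper":4},{"tx":-0.05,"ty":0.75,"tz":0,"wx":0,"wy":0,"wz":0,"gripper":4},{"tx":-0.05,"ty":0.9,"tz":0,"wx":0,"wy":0,"wz":0,"gripper":4},{"tx":-0.05,"ty":1.05,"tz":0,"wx":0,"wy":0,"wz":0,"gripper":4},{"tx":-0.05,"ty":1.2,"tz":0,"wx":0,"wy":0,"wz":0,"gripper":4}]'
python3 -c "
from plant import robot
s=robot.read_state();print(s['tool_pos'],s['wrist_force'],s['torque'])"
```

```text
clock: 9.4
tool_pos: [0.5607, 0.307, 0.0725]
eef_rot: [-180.0, -0.0, 90.0]
wrist_force: [-0.8, 0.7, -2.2]
finger_gap: 0.481
[0.56073997 0.3070072  0.07252578] [-0.77453151  0.68237548 -2.15971358] [ 0.05329666  0.16865425 -0.05061741]
```

```bash
python3 -m crank '[{"tx":0,"ty":0.1,"tz":0,"wx":0,"wy":0,"wz":0,"gripper":4},{"tx":0,"ty":0.2,"tz":0,"wx":0,"wy":0,"wz":0,"gripper":4},{"tx":0,"ty":0.3,"tz":0,"wx":0,"wy":0,"wz":0,"gripper":4},{"tx":0,"ty":0.4,"tz":0,"wx":0,"wy":0,"wz":0,"gripper":4},{"tx":-0.05,"ty":0.5,"tz":0,"wx":0,"wy":0,"wz":0,"gripper":4},{"tx":-0.05,"ty":0.6,"tz":0,"wx":0,"wy":0,"wz":0,"gripper":4},{"tx":-0.05,"ty":0.7,"tz":0,"wx":0,"wy":0,"wz":0,"gripper":4},{"tx":-0.05,"ty":0.8,"tz":0,"wx":0,"wy":0,"wz":0,"gripper":4}]'
python3 -c "
from plant import robot
s=robot.read_state();print(s['tool_pos'],s['wrist_force'],s['torque'])"
```

```text
clock: 10.4
tool_pos: [0.568, 0.3069, 0.0725]
eef_rot: [-179.9, -0.0, 90.0]
wrist_force: [-2.8, 1.3, -1.0]
finger_gap: 0.477
[0.56801721 0.30690215 0.07246045] [-2.84390562  1.28951767 -1.00344508] [ 0.4292901   0.70611246 -0.07513854]
```

```bash
python3 -m crank '[{"tx":0,"ty":0.1,"tz":0,"wx":0,"wy":0,"wz":0,"gripper":4},{"tx":0,"ty":0.2,"tz":0,"wx":0,"wy":0,"wz":0,"gripper":4},{"tx":0,"ty":0.3,"tz":0,"wx":0,"wy":0,"wz":0,"gripper":4},{"tx":0,"ty":0.4,"tz":0,"wx":0,"wy":0,"wz":0,"gripper":4},{"tx":0,"ty":0.5,"tz":0,"wx":0,"wy":0,"wz":0,"gripper":4},{"tx":0,"ty":0.6,"tz":0,"wx":0,"wy":0,"wz":0,"gripper":4},{"tx":0,"ty":0.7,"tz":0,"wx":0,"wy":0,"wz":0,"gripper":4},{"tx":0,"ty":0.8,"tz":0,"wx":0,"wy":0,"wz":0,"gripper":4}]'
python3 - <<'E'
from h import *
np.set_printoptions(precision=4,suppress=True)
cv2.imwrite('pics/side5.png',robot.get_image('side')[:,:,::-1])
s=robot.read_state();print(s['tool_pos'],s['wrist_force'],s['torque'])
s=cv2.imread('pics/side5.png')
cv2.imwrite('pics/s5.png',cv2.resize(s[150:240,240:330],(540,540),interpolation=cv2.INTER_CUBIC))
for c in cents(s,(255,170,310,205),(105,80,50),(125,255,255),2):print('b',np.round(c,2),onz('side',c[0],c[1],.107))
for c in cents(s,(270,170,310,205),(55,90,80),(85,255,255),3): print('g',np.round(c,2),onz('side',c[0],c[1],.105))
E
```

```text
clock: 11.4
tool_pos: [0.5728, 0.308, 0.0718]
eef_rot: [-179.5, -0.1, 90.1]
wrist_force: [-8.9, 3.5, 1.6]
finger_gap: 0.479
[0.5728 0.308  0.0718] [-8.3056  3.7753 -0.0561] [ 0.7073  2.0519 -0.0994]
b [259.35 172.44   3.12   1.5    5.25] [0.4805 0.4627 0.107 ]
b [286.84 185.63   6.88   5.5    1.75] [0.5716 0.3049 0.107 ]
g [288.33 181.52  10.     6.25   2.  ] [0.5843 0.352  0.105 ]
g [292.38 194.3   13.12   6.     2.75] [0.58   0.2242 0.105 ]
```

View pics/s5.png

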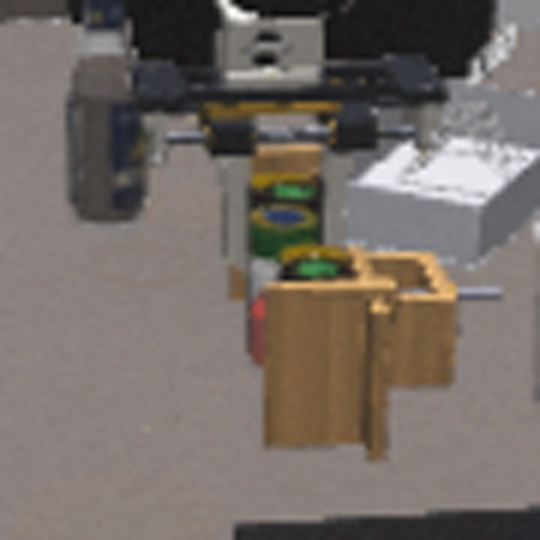

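```bash
python3 -m crank '[{"tx":-0.05,"ty":0,"tz":0,"wx":0,"wy":0,"wz":0,"gripper":4},{"tx":-0.1,"ty":0,"tz":0,"wx":0,"wy":0,"wz":0,"gripper":4},{"tx":-0.15,"ty":0,"tz":0,"wx":0,"wy":0,"wz":0,"gripper":4},{"tx":-0.2,"ty":0.05,"tz":0,"wx":0,"wy":0,"wz":0,"gripper":4},{"tx":-0.2,"ty":0.1,"tz":0,"wx":0,"wy":0,"wz":0,"gripper":4},{"tx":-0.2,"ty":0.15,"tz":0,"wx":0,"wy":0,"wz":0,"gripper":4},{"tx":-0.2,"ty":0.2,"tz":0,"wx":0,"wy":0,"wz":0,"gripper":4},{"tx":-0.2,"ty":0.2,"tz":0,"wx":0,"wy":0,"wz":0,"gripper":4}]'
python3 -c "
from plant import robot
s=robot.read_state();print(s['tool_pos'],s['wrist_force'],s['torque'])"
```

```text
clock: 12.45
tool_pos: [0.5791, 0.305, 0.0728]
eef_rot: [180.0, -0.1, 90.0]
wrist_force: [-3.0, 4.4, -2.2]
finger_gap: 0.48
[0.57910595 0.3049786  0.07277596] [-3.0095998   4.41528362 -2.21685265] [1.10884854 0.57278924 0.0345075 ]
```

```bash
python3 -m crank '[{"tx":0,"ty":0.1,"tz":0,"wx":0,"wy":0,"wz":0,"gripper":4},{"tx":0,"ty":0.2,"tz":0,"wx":0,"wy":0,"wz":0,"gripper":4},{"tx":0,"ty":0.3,"tz":0,"wx":0,"wy":0,"wz":0,"gripper":4},{"tx":0,"ty":0.4,"tz":0,"wx":0,"wy":0,"wz":0,"gripper":4},{"tx":0,"ty":0.5,"tz":0,"wx":0,"wy":0,"wz":0,"gripper":4},{"tx":0,"ty":0.6,"tz":0,"wx":0,"wy":0,"wz":0,"gripper":4},{"tx":0,"ty":0.7,"tz":0,"wx":0,"wy":0,"wz":0,"gripper":4},{"tx":0,"ty":0.7,"tz":0,"wx":0,"wy":0,"wz":0,"gripper":4}]'
python3 -c "
from plant import robot
s=robot.read_state();print(s['tool_pos'],s['wrist_force'],s['torque'])"
```

```text
clock: 13.45
tool_pos: [0.5871, 0.3036, 0.0728]
eef_rot: [179.9, 0.0, 90.0]
wrist_force: [-0.4, 3.0, -3.6]
finger_gap: 0.48
[0.58710998 0.30360305 0.07275161] [-0.43095853  3.00799467 -3.61442432] [ 0.79390678  0.06646947 -0.079859  ]
```

```bash
python3 -m crank '[{"tx":0,"ty":0.07,"tz":0,"wx":0,"wy":0,"wz":0,"gripper":4},{"tx":0,"ty":0.14,"tz":0,"wx":0,"wy":0,"wz":0,"gripper":4},{"tx":0,"ty":0.21,"tz":0,"wx":0,"wy":0,"wz":0,"gripper":4},{"tx":0,"ty":0.28,"tz":0,"wx":0,"wy":0,"wz":0,"gripper":4},{"tx":0,"ty":0.35,"tz":0,"wx":0,"wy":0,"wz":0,"gripper":4},{"tx":0,"ty":0.42,"tz":0,"wx":0,"wy":0,"wz":0,"gripper":4},{"tx":0,"ty":0.5,"tz":0,"wx":0,"wy":0,"wz":0,"gripper":4},{"tx":0,"ty":0.5,"tz":0,"wx":0,"wy":0,"wz":0,"gripper":4}]'
python3 -c "
from plant import robot
s=robot.read_state();print(s['tool_pos'],s['wrist_force'],s['torque'])"
```

```text
clock: 14.45
tool_pos: [0.5918, 0.3035, 0.0728]
eef_rot: [179.9, 0.1, 90.0]
wrist_force: [-0.0, 1.9, -1.3]
finger_gap: 0.479
[0.59182837 0.30345258 0.07284676] [-0.03330789  1.85923635 -1.30231177] [ 0.2264899  -0.01918448  0.03118394]
```

```bash
python3 -m crank '[{"tx":0,"ty":0.06,"tz":0,"wx":0,"wy":0,"wz":0,"gripper":4},{"tx":0,"ty":0.12,"tz":0,"wx":0,"wy":0,"wz":0,"gripper":4},{"tx":0,"ty":0.18,"tz":0,"wx":0,"wy":0,"wz":0,"gripper":4},{"tx":0,"ty":0.24,"tz":0,"wx":0,"wy":0,"wz":0,"gripper":4},{"tx":0,"ty":0.3,"tz":0,"wx":0,"wy":0,"wz":0,"gripper":4},{"tx":0,"ty":0.35,"tz":0,"wx":0,"wy":0,"wz":0,"gripper":4},{"tx":0,"ty":0.4,"tz":0,"wx":0,"wy":0,"wz":0,"gripper":4},{"tx":0,"ty":0.4,"tz":0,"wx":0,"wy":0,"wz":0,"gripper":4}]'
python3 -c "
from plant import robot
s=robot.read_state();print(s['tool_pos'],s['wrist_force'],s['torque'])"
```

```text
clock: 15.45
tool_pos: [0.595, 0.3042, 0.0726]
eef_rot: [-180.0, 0.0, 90.0]
wrist_force: [0.3, 0.0, -1.5]
finger_gap: 0.481
[0.59501376 0.30424759 0.07260616] [ 0.30454402  0.03953066 -1.54263981] [-0.08503521  0.09416952 -0.02971068]
```

```bash
python3 -m crank '[{"tx":0,"ty":0.06,"tz":0,"wx":0,"wy":0,"wz":0,"gripper":4},{"tx":0,"ty":0.12,"tz":0,"wx":0,"wy":0,"wz":0,"gripper":4},{"tx":0,"ty":0.18,"tz":0,"wx":0,"wy":0,"wz":0,"gripper":4},{"tx":0,"ty":0.24,"tz":0,"wx":0,"wy":0,"wz":0,"gripper":4},{"tx":0,"ty":0.3,"tz":0,"wx":0,"wy":0,"wz":0,"gripper":4},{"tx":0,"ty":0.35,"tz":0,"wx":0,"wy":0,"wz":0,"gripper":4},{"tx":0,"ty":0.4,"tz":0,"wx":0,"wy":0,"wz":0,"gripper":4},{"tx":0,"ty":0.4,"tz":0,"wx":0,"wy":0,"wz":0,"gripper":4}]'
python3 -c "
from plant import robot
s=robot.read_state();print(s['tool_pos'],s['wrist_force'],s['torque'])"
```

```text
clock: 16.45
tool_pos: [0.5978, 0.3043, 0.0724]
eef_rot: [-179.8, 0.0, 90.0]
wrist_force: [-4.9, 0.1, 0.0]
finger_gap: 0.483
[0.59775759 0.3043238  0.07237044] [-4.88392003  0.0584225   0.0480983 ] [-0.11597229  1.22261456 -0.04628025]
```

```bash
python3 -m crank '[{"tx":0,"ty":0.05,"tz":0,"wx":0,"wy":0,"wz":0,"gripper":4},{"tx":0,"ty":0.1,"tz":0,"wx":0,"wy":0,"wz":0,"gripper":4},{"tx":0,"ty":0.15,"tz":0,"wx":0,"wy":0,"wz":0,"gripper":4},{"tx":0,"ty":0.2,"tz":0,"wx":0,"wy":0,"wz":0,"gripper":4},{"tx":0,"ty":0.2,"tz":0,"wx":0,"wy":0,"wz":0,"gripper":4},{"tx":0,"ty":0.2,"tz":0,"wx":0,"wy":0,"wz":0,"gripper":4},{"tx":0,"ty":0.2,"tz":0,"wx":0,"wy":0,"wz":0,"gripper":4},{"tx":0,"ty":0.2,"tz":0,"wx":0,"wy":0,"wz":0,"gripper":4}]'
python3 -c "
from plant import robot
s=robot.read_state();print(s['tool_pos'],s['wrist_force'],s['torque'])"
```

```text
clock: 17.45
tool_pos: [0.5984, 0.3044, 0.0722]
eef_rot: [-179.7, 0.0, 90.0]
wrist_force: [-5.8, -1.1, 1.3]
finger_gap: 0.481
[0.59840431 0.30440655 0.07220612] [-5.81785721 -1.06547974  1.32306762] [-0.21763766  1.79914357 -0.00519209]
```

```bash
python3 -m crank '[{"tx":0,"ty":0.05,"tz":0,"wx":0,"wy":0,"wz":0,"gripper":4},{"tx":0,"ty":0.1,"tz":0,"wx":0,"wy":0,"wz":0,"gripper":4},{"tx":0,"ty":0.15,"tz":0,"wx":0,"wy":0,"wz":0,"gripper":4},{"tx":0,"ty":0.15,"tz":0,"wx":0,"wy":0,"wz":0,"gripper":4},{"tx":0,"ty":0.15,"tz":0,"wx":0,"wy":0,"wz":0,"gripper":4},{"tx":0,"ty":0.15,"tz":0,"wx":0,"wy":0,"wz":0,"gripper":4},{"tx":0,"ty":0.15,"tz":0,"wx":0,"wy":0,"wz":0,"gripper":4},{"tx":0,"ty":0.15,"tz":0,"wx":0,"wy":0,"wz":0,"gripper":4}]'
python3 - <<'E'
from h import *
np.set_printoptions(precision=4,suppress=True)
s=robot.read_state();print(s['tool_pos'],s['wrist_force'],s['torque'])
cv2.imwrite('pics/side6.png',robot.get_image('side')[:,:,::-1])
s=robot.read_state();print(s['tool_pos'],s['wrist_force'],s['torque'])
s=cv2.imread('pics/side6.png')
cv2.imwrite('pics/s6.png',cv2.resize(s[150:240,240:330],(540,540),interpolation=cv2.INTER_CUBIC))
for c in cents(s,(265,170,310,205),(105,80,50),(125,255,255),2):print('b',np.round(c,2),onz('side',c[0],c[1],.107))
for c in cents(s,(270,170,310,205),(55,90,80),(85,255,255),3): print('g',np.round(c,2),onz('side',c[0],c[1],.105))
E
```

```text
clock: 18.45
tool_pos: [0.5989, 0.3044, 0.0721]
eef_rot: [-179.5, 0.0, 90.0]
wrist_force: [-8.6, -0.4, 2.4]
finger_gap: 0.477
[0.5989 0.3044 0.0721] [-8.5953 -0.3974  2.3926] [-0.2441  2.1483 -0.0346]
[0.5988 0.3044 0.072 ] [-7.8469 -0.0664  2.6777] [-0.2917  2.1449 -0.0509]
b [293.88 185.65   6.62   5.5    1.75] [0.598  0.3017 0.107 ]
g [289.76 181.72   4.31   2.75   2.25] [0.5895 0.3493 0.105 ]
g [291.14 194.78  10.94   5.5    2.5 ] [0.5749 0.2204 0.105 ]
```

View pics/s6.png

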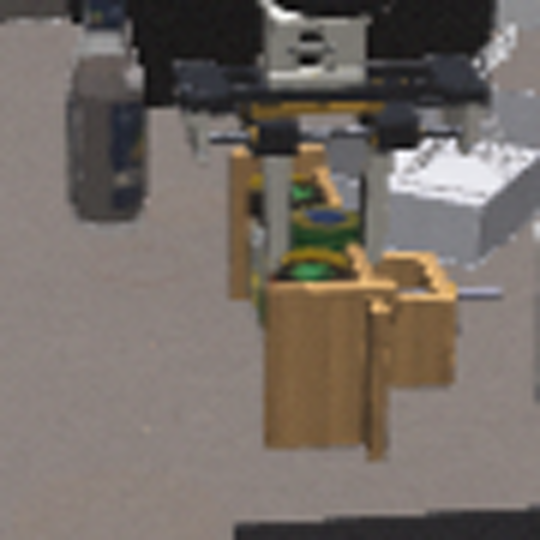

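```bash
python3 -m crank '[{"tx":0,"ty":0.05,"tz":0,"wx":0,"wy":0,"wz":0,"gripper":4},{"tx":0,"ty":0.1,"tz":0,"wx":0,"wy":0,"wz":0,"gripper":4},{"tx":0,"ty":0.12,"tz":0,"wx":0,"wy":0,"wz":0,"gripper":4},{"tx":0,"ty":0.12,"tz":0,"wx":0,"wy":0,"wz":0,"gripper":4},{"tx":0,"ty":0.12,"tz":0,"wx":0,"wy":0,"wz":0,"gripper":4},{"tx":0,"ty":0.12,"tz":0,"wx":0,"wy":0,"wz":0,"gripper":4},{"tx":0,"ty":0.12,"tz":0,"wx":0,"wy":0,"wz":0,"gripper":4},{"tx":0,"ty":0.12,"tz":0,"wx":0,"wy":0,"wz":0,"gripper":4}]'
python3 -c "
from plant import robot
s=robot.read_state();print(s['tool_pos'],s['eef_rot'],s['wrist_force'],s['torque'])"
```

```text
clock: 19.5
tool_pos: [0.5992, 0.3044, 0.0719]
eef_rot: [-179.4, 0.0, 90.0]
wrist_force: [-10.2, -1.1, 4.1]
finger_gap: 0.481
[0.59919061 0.30440091 0.07190067] [-1.79411338e+02  4.11568907e-02  9.00330747e+01] [-10.21372027  -1.1375118    4.06826883] [-0.26239784  2.44777129 -0.04395757]
```

Wrist force is −10.2 N in x. Allowing for friction on the worktop, that leaves roughly 8 N on the stop, held for over half a second. I'll relax the push and then open the fingers a little.

```bash
python3 -m crank '[{"tx":0,"ty":-0.1,"tz":0,"wx":0,"wy":0,"wz":0,"gripper":4},{"tx":0,"ty":-0.2,"tz":0,"wx":0,"wy":0,"wz":0,"gripper":4},{"tx":0,"ty":-0.3,"tz":0,"wx":0,"wy":0,"wz":0,"gripper":4},{"tx":0,"ty":-0.4,"tz":0,"wx":0,"wy":0,"wz":0,"gripper":4},{"tx":0,"ty":-0.4,"tz":0,"wx":0,"wy":0,"wz":0,"gripper":4.8},{"tx":0,"ty":-0.4,"tz":0,"wx":0,"wy":0,"wz":0,"gripper":5.4},{"tx":0,"ty":-0.4,"tz":0,"wx":0,"wy":0,"wz":0,"gripper":6},{"tx":0,"ty":-0.4,"tz":0,"wx":0,"wy":0,"wz":0,"gripper":6}]'
python3 - <<'E'
from h import *
np.set_printoptions(precision=4,suppress=True)
cv2.imwrite('pics/side7.png',robot.get_image('side')[:,:,::-1])
s=robot.read_state();print(s['tool_pos'],s['wrist_force'],s['torque'],s['finger_gap'])
s=cv2.imread('pics/side7.png')
cv2.imwrite('pics/s7.png',cv2.resize(s[150:240,240:330],(540,540),interpolation=cv2.INTER_CUBIC))
for c in cents(s,(265,170,310,205),(105,80,50),(125,255,255),2):print('b',np.round(c,2),onz('side',c[0],c[1],.106))
E
```

```text
clock: 20.5
tool_pos: [0.6017, 0.3039, 0.0735]
eef_rot: [179.8, -0.0, 90.0]
wrist_force: [0.1, 0.7, -0.5]
finger_gap: 0.642
[0.6013 0.304  0.0733] [-0.0025  0.4826  0.0599] [-0.1079  0.0507  0.0121] 0.6440105298951464
b [293.02 185.63   7.     5.     1.75] [0.5952 0.3048 0.106 ]
```

View pics/s7.png

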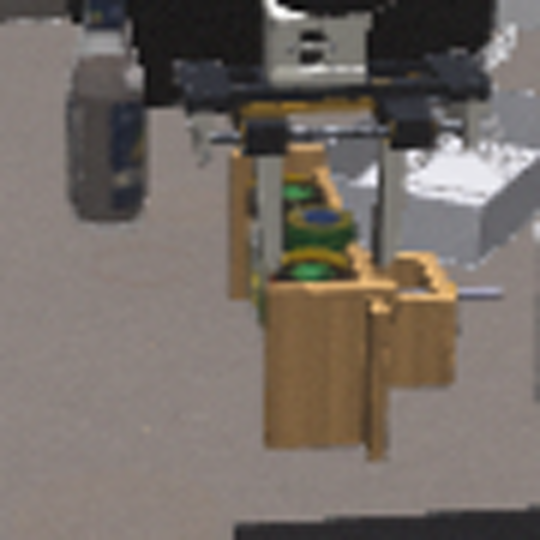

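The fingers are open to 60 mm and the force is about 0. The cap is at about (293,186) in the side picture, and the front finger is close to it. I'll recentre the tool and then rise straight up.

```bash
python3 -m crank '[{"tx":0,"ty":-0.2,"tz":0,"wx":0,"wy":0,"wz":0,"gripper":6},{"tx":0,"ty":-0.4,"tz":0,"wx":0,"wy":0,"wz":0,"gripper":6},{"tx":0,"ty":-0.45,"tz":-0.5,"wx":0,"wy":0,"wz":0,"gripper":6},{"tx":0,"ty":-0.45,"tz":-1.5,"wx":0,"wy":0,"wz":0,"gripper":6},{"tx":0,"ty":-0.45,"tz":-3,"wx":0,"wy":0,"wz":0,"gripper":6},{"tx":0,"ty":-0.45,"tz":-5,"wx":0,"wy":0,"wz":0,"gripper":6},{"tx":0,"ty":-0.45,"tz":-8,"wx":0,"wy":0,"wz":0,"gripper":6},{"tx":0,"ty":-0.45,"tz":-12,"wx":0,"wy":0,"wz":0,"gripper":6}]'
python3 -m crank '[{"tx":0,"ty":0,"tz":-3,"wx":0,"wy":0,"wz":0,"gripper":6},{"tx":-2,"ty":-1,"tz":-6,"wx":0,"wy":0,"wz":0,"gripper":6},{"tx":-6,"ty":-2,"tz":-8,"wx":0,"wy":0,"wz":0,"gripper":6},{"tx":-11,"ty":-3,"tz":-8,"wx":0,"wy":0,"wz":0,"gripper":6},{"tx":-16,"ty":-4,"tz":-8,"wx":0,"wy":0,"wz":0,"gripper":6},{"tx":-21,"ty":-5,"tz":-8,"wx":0,"wy":0,"wz":0,"gripper":6},{"tx":-25,"ty":-6,"tz":-8,"wx":0,"wy":0,"wz":0,"gripper":6},{"tx":-28,"ty":-6,"tz":-8,"wx":0,"wy":0,"wz":0,"gripper":6}]'
python3 - <<'E'
from h import *
np.set_printoptions(precision=4,suppress=True)
for n in('side','top'): cv2.imwrite(f'pics/{n}8.png',robot.get_image(n)[:,:,::-1])
s=robot.read_state();print(s['tool_pos'],s['wrist_force'],s['finger_gap'])
s=cv2.imread('pics/side8.png');t=cv2.imread('pics/top8.png')
cv2.imwrite('pics/s8.png',cv2.resize(s[150:240,240:330],(540,540),interpolation=cv2.INTER_CUBIC))
cv2.imwrite('pics/t8.png',cv2.resize(t[165:235,180:280],None,fx=8,fy=8,interpolation=cv2.INTER_CUBIC))
for n,im,b in(('side',s,(265,170,310,205)),('top',t,(190,185,270,215))):
  for c in cents(im,b,(105,80,50),(125,255,255),2):print(n,'b',np.round(c,2),onz(n,c[0],c[1],.106))
  for c in cents(im,b,(55,90,80),(85,255,255),6): print(n,'g',np.round(c,2),onz(n,c[0],c[1],.105))
E
```

```text
clock: 21.55
tool_pos: [0.5948, 0.3041, 0.194]
eef_rot: [-180.0, 0.0, 90.0]
wrist_force: [1.1, 0.7, 0.7]
finger_gap: 0.642
clock: 22.55
tool_pos: [0.5346, 0.0217, 0.2744]
eef_rot: [179.9, -0.0, 89.8]
wrist_force: [-0.1, -0.2, -0.1]
finger_gap: 0.647
[0.5351 0.0192 0.2745] [ 0.4153 -0.3796 -0.4193] 0.6440661282474155
side b [293.01 185.63   6.94   5.     1.75] [0.5952 0.3047 0.106 ]
side g [288.22 181.54   9.62   6.     2.  ] [0.5839 0.3519 0.105 ]
side g [291.14 194.8   11.19   5.5    2.75] [0.5749 0.2202 0.105 ]
top b [226.29 196.25  18.69   6.     4.25] [0.5964 0.3046 0.106 ]
top g [213.33 199.09  39.     8.     6.75] [0.5855 0.3511 0.105 ]
top g [250.2  200.41  39.62   8.     6.5 ] [0.5772 0.2174 0.105 ]
```

View pics/s8.png

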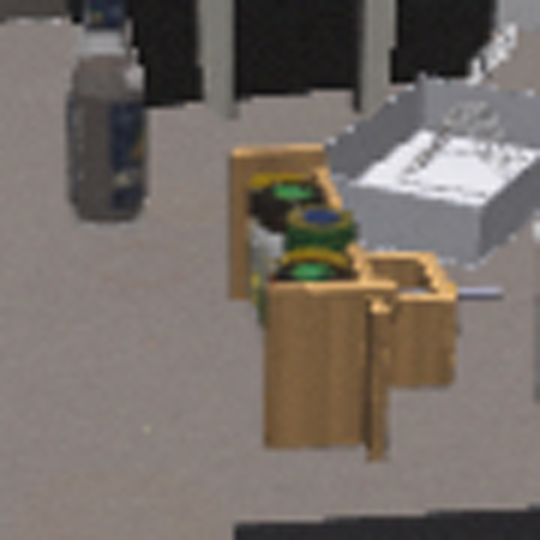

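View pics/t8.png

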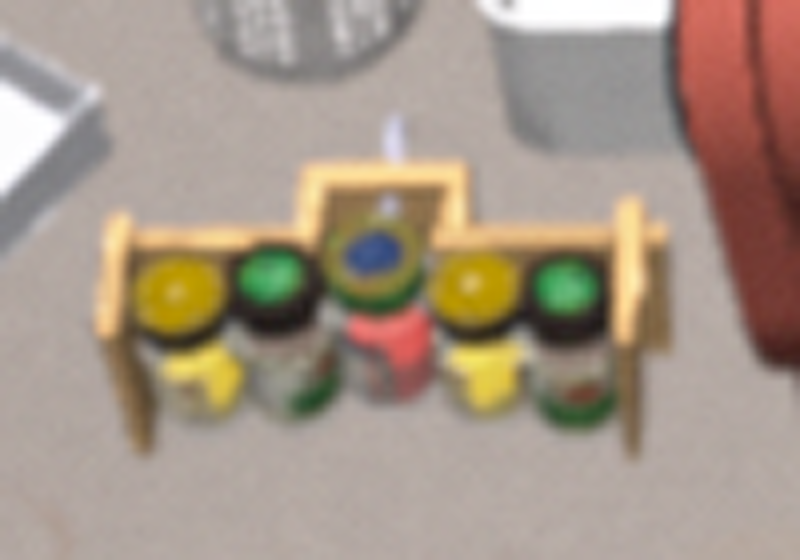

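```bash
python3 -c "
from plant import robot
print(robot.sign_off()); s=robot.read_state();print(s['clock'],s['wrist_force'])"
```

```text
the job is handed in; nothing more can be done
None
the job is handed in; nothing more can be done
```

The spare jar is back in the middle gap, standing upright and released, and I handed the job in at about 22.7 s. Sign-off gives no verdict, so this rests on my own checks.

**What I did:** I gripped the jar by its cap with one finger in front and one behind. I carried it to the gap about 2 cm above the worktop, not sliding it, and eased it into the row about 1 mm clear of the surface. The push peaked at about 9 N in the readings, and nearly all the opening came from the right. I then felt for the stop, pressed on it, eased back, opened the fingers to 60 mm and lifted clear.

**Last checks:**
- **Press on the stop:** the wrist read 8 to 10 N for over a second, from almost 0 just before contact. Allowing for friction on the worktop, I put the stop force at about 8 N. I could not measure it directly.
- **Jar position:** both cameras put its axis about 15 mm past the row line and within about 3 mm of the rack's middle. They differ from each other by about 1 mm.
- **Neighbours:** all four jars look upright. The rightmost jar slid about 6 mm to the right as planned, and about 4 mm forward, which I had not planned.
- **Bystanders:** the bottle looked undisturbed. I did not measure the peeler again, but nothing went near it after the jar was picked up.
- **Robot:** it is clear of everything, with the wrist force near 0.

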